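# Line up can capacitors by height on the test row

### The job

Stand the four can capacitors upright on the four pads of the grey board, one in the middle of each pad, in order of height: the tallest on the pad next to the red terminal, down to the shortest next to the black terminal. Do not let any of them fall over, and leave them all standing still.

Things in the scene. Friction and masses are not known exactly. Their poses are not given: they have to be found in the camera images.
- cap_black_mid (a point): Centre (on the axis, half-way up) of the black can capacitor, the tallest: a plain upright cylinder 35 mm in diameter and 95 mm high, black sleeve, bare metal top with a thin cross on top. It starts standing loose on the table (surface z = 0), so this point starts 47.5 mm up; z axis along the can. About 0.07 to 0.18 kg.
- cap_green_mid (a point): Centre (on the axis, half-way up) of the green can capacitor, the second tallest: a plain upright cylinder 40 mm in diameter and 80 mm high, green sleeve, bare metal top with a thin cross on top. It starts standing loose on the table (surface z = 0), so this point starts 40 mm up; z axis along the can. About 0.07 to 0.18 kg.
- cap_blue_mid (a point): Centre (on the axis, half-way up) of the blue can capacitor, the second shortest: a plain upright cylinder 35 mm in diameter and 65 mm high, blue sleeve, bare metal top with a thin cross on top. It starts standing loose on the table (surface z = 0), so this point starts 32.5 mm up; z axis along the can. About 0.07 to 0.18 kg.
- cap_silver_mid (a point): Centre (on the axis, half-way up) of the silver can capacitor, the shortest: a plain upright cylinder 45 mm in diameter and 50 mm high, bare aluminium with a thin cross on top. It starts standing loose on the table (surface z = 0), so this point starts 25 mm up; z axis along the can. About 0.07 to 0.18 kg.
- pad_white_top (a point): Centre of the upper face of the white pad, a fixed flat disc 60 mm in diameter and 4 mm thick, on the grey board (10 mm thick), so its face is 14 mm above the table. The four pads make one nearly straight row, about 85 mm apart, in any order of colour; a pad's colour has no meaning. z axis up.
- pad_yellow_top (a point): Centre of the upper face of the yellow pad, a fixed flat disc 60 mm in diameter and 4 mm thick, on the grey board (10 mm thick), so its face is 14 mm above the table. The four pads make one nearly straight row, about 85 mm apart, in any order of colour; a pad's colour has no meaning. z axis up.
- pad_violet_top (a point): Centre of the upper face of the violet pad, a fixed flat disc 60 mm in diameter and 4 mm thick, on the grey board (10 mm thick), so its face is 14 mm above the table. The four pads make one nearly straight row, about 85 mm apart, in any order of colour; a pad's colour has no meaning. z axis up.
- pad_pink_top (a point): Centre of the upper face of the pink pad, a fixed flat disc 60 mm in diameter and 4 mm thick, on the grey board (10 mm thick), so its face is 14 mm above the table. The four pads make one nearly straight row, about 85 mm apart, in any order of colour; a pad's colour has no meaning. z axis up.
- terminal_red_top (a point): Centre of the top of the red terminal, a fixed upright post 30 mm high and 28 mm in diameter on the grey board (top 40 mm above the table), about 75 mm beyond the last pad at one end of the row; the tallest capacitor belongs on the pad next to it. Which end it stands at changes. z axis up.
- terminal_black_top (a point): Centre of the top of the black terminal, a fixed upright post 30 mm high and 28 mm in diameter on the grey board (top 40 mm above the table), about 75 mm beyond the last pad at one end of the row; the shortest capacitor belongs on the pad next to it. Which end it stands at changes. z axis up.

How it is judged:
At the end, for the whole second after the job is handed in: Each capacitor stands upright (within 0.1 rad) and at rest on a pad (height within 4 mm), its axis within 13 mm of the pad's centre, in order of height: the tallest on the pad next to the red terminal, down to the shortest next to the black terminal ((horizontal distance between cap_black_mid and pad_white_top below 0.013 m or horizontal distance between cap_black_mid and pad_yellow_top below 0.013 m or horizontal distance between cap_black_mid and pad_violet_top below 0.013 m or horizontal distance between cap_black_mid and pad_pink_top below 0.013 m) and horizontal distance between cap_black_mid and terminal_red_top below 0.1175 m and height (world z) of cap_black_mid between 0.0575 and 0.0655 m and angle between each of cap_black_mid, cap_green_mid, cap_blue_mid, cap_silver_mid's own z axis and vertical below 0.1 rad and linear speed of each of cap_black, cap_green, cap_blue, cap_silver below 0.02 m/s and (horizontal distance between cap_green_mid and pad_white_top below 0.013 m or horizontal distance between cap_green_mid and pad_yellow_top below 0.013 m or horizontal distance between cap_green_mid and pad_violet_top below 0.013 m or horizontal distance between cap_green_mid and pad_pink_top below 0.013 m) and horizontal distance between cap_green_mid and terminal_red_top between 0.1175 and 0.2025 m and height (world z) of cap_green_mid between 0.05 and 0.058 m and (horizontal distance between cap_blue_mid and pad_white_top below 0.013 m or horizontal distance between cap_blue_mid and pad_yellow_top below 0.013 m or horizontal distance between cap_blue_mid and pad_violet_top below 0.013 m or horizontal distance between cap_blue_mid and pad_pink_top below 0.013 m) and horizontal distance between cap_blue_mid and terminal_red_top between 0.2025 and 0.2875 m and height (world z) of cap_blue_mid between 0.0425 and 0.0505 m and (horizontal distance between cap_silver_mid and pad_white_top below 0.013 m or horizontal distance between cap_silver_mid and pad_yellow_top below 0.013 m or horizontal distance between cap_silver_mid and pad_violet_top below 0.013 m or horizontal distance between cap_silver_mid and pad_pink_top below 0.013 m) and horizontal distance between cap_silver_mid and terminal_red_top above 0.2875 m and height (world z) of cap_silver_mid between 0.035 and 0.043 m); the robot touches nothing.
It fails at once if the black capacitor falls over (angle between cap_black_mid's own z axis and vertical above 1 rad).
It fails at once if the green capacitor falls over (angle between cap_green_mid's own z axis and vertical above 1 rad).
It fails at once if the blue capacitor falls over (angle between cap_blue_mid's own z axis and vertical above 1 rad).
It fails at once if the silver capacitor falls over (angle between cap_silver_mid's own z axis and vertical above 1 rad).
It also fails if it takes over 109 s, if anything falls off the work surface, if the arm or the gripper's body presses on something with over 40 N, if the wrist force passes 120 N, or if a joint passes its speed limit or range.

### The arm

A 6-joint arm with a two-finger parallel gripper is mounted at the origin on the work surface. World frame = base frame: x ahead of the robot, y to its left, z up, the work surface at z = 0. Lengths are in m, angles in rad, forces in N, time in s.
With the tool pointing down it reaches from about 0.4 to 0.825 m from the base axis. Payload 7 kg.
Tool frame: the origin (TCP) lies midway between the tips of the shut fingers; the grasp point (between the pads) lies arm.hold_point_z behind it (arm.hold_point_z is the distance from the TCP to the grasp point, in m); z points along the fingers, y is the line along which they close (so a half turn about z gives the same grasp; the last joint's range is limited). The gripper opens to 88 mm and grips with 3 to 60 N. Pads are 19 mm wide; open, the fingers measure 130 mm over their backs; the gripper's body (78 mm by 193 mm) begins 47 mm behind the grasp point.
Start: joints at [1.557, 0.359, 0.012, 0, -1.224, -0.288], TCP at [0.201, 0.644, 0.227] pointing down, gripper open.
Joint ranges: [-3.07, 3.07], [-1.43, 2.12], [-1.02, 1.25], [-3.03, 1.67], [-3.05, -0], [-3.03, 3.03]. Speed limits (rad/s): [2.39, 2.39, 3.01, 3.14, 3.14, 3.14].

### API

Orientations are given as [roll, pitch, yaw] about the fixed x, y, z axes, in that order (R = Rz(yaw) Ry(pitch) Rx(roll)).
In Python, from station import arm gives the robot as it stands.
- The arm moves only by the shell command python3 -m crank 'ROWS' [OPENING] [FORCE]. ROWS is JSON, a list that holds one entry, the list of rows, each a list of 4 numbers: the shift along the tool's x, y, z in units of 25 mm (1.0 is 25 mm), then the turn about the tool's z in units of 5 degrees (1.0 is 5 degrees). A call has 1 to 12 rows; each row is the pose to reach, as a shift and turn from the pose commanded when the call began, along the tool's axes at that moment; what a row does not reach only later rows make up. A row lasts 1/8 s, in which the tool goes at most 62.5 mm and 10.7 degrees, less where a joint would pass 70% of its speed; a pose out of reach is approached as far as the arm can. A call with a gripper value outside its range is refused whole. OPENING is the closure, from 0 (fully open) to 1 (shut), set as the call begins (- or left out, the last holds). The fingers move at their own pace and stop on an object; FORCE is the grip in N (left out, the last holds). Time passes only in rows, so rows that repeat a pose let the fingers close. It gives the time, the measured TCP pose, the force, the opening and the grip force at its end, in the units of the state.
- arm.get_state(): the state, without advancing time (a new reading comes with each control period).
- arm.grab_frame(name): name is "scene" or "top" or "wrist"; returns (picture, depth): 480x640x3 uint8, red, green, blue; 480x640 float32, m along the optical axis (not along the pixel's ray), 0 where there is no reading.
- arm.get_calibration(name): a dict with "mtx" (3x3 intrinsics, pixels), "k1" (the pictures are not rectified: a ray, as slopes to the right and down, at radius r is drawn at 1 + k1 r^2 times it, then the intrinsics apply), "R" (3x3) and "t" (3): a world point X has camera coordinates R X + t; the wrist camera has in their place "mount" (4x4, takes a point from camera to tool coordinates, whose origin is the TCP and whose axes are the flange's). Camera axes: x right, y down, z forward; pixel columns grow to the right and rows downward; lengths in m; the calibration is good to about 2 mm. A picture is of the moment at which its call begins: read the wrist's pose just before it. get_calibration takes no time and is no camera call.
- arm.job_done(): hands the job in; it is judged then, once.
Trained networks look in the newest picture that a camera, given by its name, has taken for a name from the list of things; names that differ only in an ending like _2 or _b are one class to them, and where a whole thing is asked for, a point or a joint stands for the part that bears it (a point fixed in the world has none). Each returns a list of dicts, best first, with "score" (0 to 1); they miss things now and then, are a little off and sometimes report something else, mostly with a low value. They report only what shows in the picture. A call takes as long as a camera call.
- arm.recognise(thing, camera): "extent" ([left, top, width, height] in pixels, round what is visible of it).
- arm.trace(thing, camera): "mask" (480x640 bool, what is visible of it) and "extent" ([left, top, width, height] in pixels, round what is visible of it).
The state is a dict: "t": time; "q": joint angles; "qd": joint speeds; "joint_efforts": joint torques, N m; "eef_pos": TCP position; "ee_rot": TCP orientation; "force": force on the tool from outside, world axes, zero at the start; "moment": the same for the moment, N m; "width": finger opening in m; "gripper_force": force on a finger pad.
Only numpy, scipy, OpenCV 4.12 (cv2) and the standard library are available. Lean on these libraries where they do the work, as an engineer would, in place of code of your own. Each camera call takes 0.05 s, during which the arm holds its last target. There are 200 camera calls.

## Working session

There is one attempt and no reset: what is moved stays moved. The work goes in short steps, Python scripts to look and compute and a shell command to move; the robot and the scene stay as the last step left them, time stands still between calls to the robot, and variables do not carry over. Pictures are saved under pics/ and viewed, at most 14 in all, crops included, and the job is handed in when it is done.

```bash
mkdir -p pics
cat > h.py <<'E'
import numpy as np, cv2
from station import arm
from scipy.spatial.transform import Rotation as Ro
def ray(c,uv):
    K=np.array(c["mtx"]);d=cv2.undistortPoints(np.array([[uv]],float),K,np.array([c["k1"],0,0,0,0.])) [0,0] if 0 else None
    x=(uv[0]-K[0,2])/K[0,0];y=(uv[1]-K[1,2])/K[1,1];a,b=x,y
    for _ in range(30):
        s=1+c["k1"]*(a*a+b*b);a,b=x/s,y/s
    return np.array([a,b,1.])
def RT(name,st=None):
    c=arm.get_calibration(name)
    if name=="wrist":
        T=np.eye(4);T[:3,:3]=Ro.from_euler('xyz',st["ee_rot"]).as_matrix();T[:3,3]=st["eef_pos"]
        T=T@np.array(c["mount"]);return c,T[:3,:3],T[:3,3]
    R=np.array(c["R"]);return c,R.T,-R.T@np.array(c["t"])
def onplane(name,uv,z,st=None):
    c,R,o=RT(name,st);d=R@ray(c,uv);return o+d*(z-o[2])/d[2]
E
python3 - <<'E'
from h import *
st=arm.get_state();print(st)
for n in("scene","top","wrist"):
    p,d=arm.grab_frame(n);cv2.imwrite(f"pics/{n}0.png",p[:,:,::-1]);c,R,o=RT(n,st);print(n,o.round(3),R[:,2].round(3),c["mtx"],c["k1"])
print(arm.hold_point_z)
Z=dict(cap_black_mid=.095,cap_green_mid=.08,cap_blue_mid=.065,cap_silver_mid=.05,pad_white_top=.014,pad_yellow_top=.014,pad_violet_top=.014,pad_pink_top=.014,terminal_red_top=.04,terminal_black_top=.04)
for t,z in Z.items():
    for r in arm.recognise(t,"top")[:2]:
        l,tp,w,h=r["extent"];print(t,round(r["score"],2),[round(v) for v in r["extent"]],onplane("top",(l+w/2,tp+h/2),z).round(3))
E
```

```text
{'t': 0.0, 'q': array([ 1.55711418e+00,  3.59364291e-01,  1.10919889e-02, -3.60436049e-04,
       -1.22410615e+00, -2.88085605e-01]), 'qd': array([-0.00094648, -0.00032078, -0.0006927 ,  0.00078212,  0.00117944,
        0.00027272]), 'joint_efforts': array([ 8.45148634e-05, -5.82722747e+01,  2.93042600e+01,  6.99670047e+00,
        6.81356833e-03, -1.50049505e-04]), 'eef_pos': array([0.20050208, 0.64403277, 0.22564987]), 'ee_rot': array([ 3.13997945e+00, -1.24681399e-04, -3.01890393e-01]), 'force': array([-0.05706427, -0.21746359,  0.03178733]), 'moment': array([-0.02356276, -0.02029263, -0.04562391]), 'gripper_force': 0.0, 'width': 0.0875699177364715}
scene [ 1.114 -0.127  0.662] [-0.678  0.146 -0.721] [[541.22942802   0.         313.51065174]
 [  0.         541.22942802 247.55239185]
 [  0.           0.           1.        ]] -0.07428442254609366
top [0.454 0.02  0.879] [ 0.119 -0.014 -0.993] [[475.76640975   0.         315.11462448]
 [  0.         475.76640975 250.40487251]
 [  0.           0.           1.        ]] -0.0828623906387853
wrist [0.275 0.62  0.384] [-0.275  0.084 -0.958] [[412.11721808   0.         318.51109966]
 [  0.         412.11721808 246.18987669]
 [  0.           0.           1.        ]] -0.004103511621176753
0.0188
cap_black_mid 0.89 [356, 294, 27, 21] [ 0.457 -0.078  0.095]
cap_green_mid 0.62 [267, 306, 21, 21] [0.441 0.074 0.08 ]
cap_blue_mid 0.8 [167, 287, 29, 16] [0.479 0.239 0.065]
cap_silver_mid 0.95 [430, 272, 33, 28] [ 0.486 -0.222  0.05 ]
pad_white_top 0.9 [236, 193, 34, 30] [0.64  0.122 0.014]
pad_yellow_top 0.67 [371, 186, 34, 36] [ 0.642 -0.129  0.014]
pad_violet_top 0.66 [330, 196, 32, 28] [ 0.633 -0.05   0.014]
pad_pink_top 0.87 [287, 188, 32, 30] [0.647 0.028 0.014]
terminal_red_top 0.75 [427, 192, 16, 18] [ 0.641 -0.21   0.04 ]
terminal_black_top 0.69 [203, 204, 18, 15] [0.628 0.192 0.04 ]
```

View pics/top0.png

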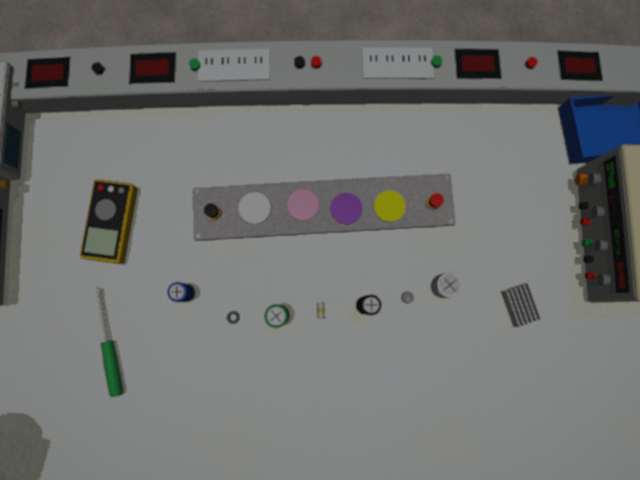

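View pics/scene0.png

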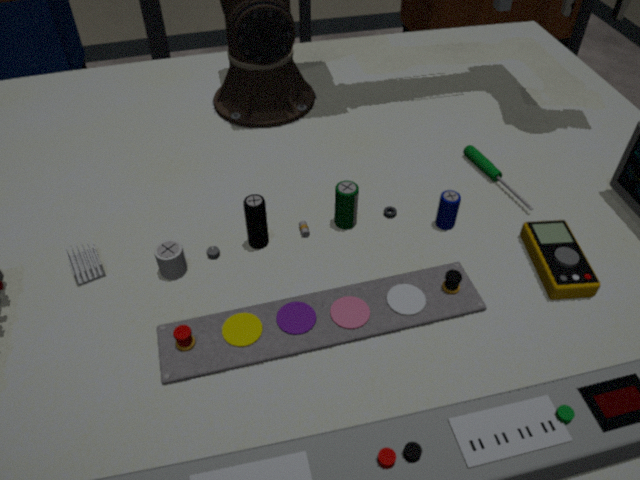

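The top view shows the board row from left to right: black terminal (212,211), white (254,208), pink (303,205), violet (346,208), yellow (390,206), red terminal (436,200). The caps are blue (178,292), green (277,316), black (371,305) and silver (448,285). The scene view agrees. So black goes to yellow, green to violet, blue to pink and silver to white. Next I'll refine the positions with masks and enlarged crops.

Run:
```python
from h import *
P={}
for n in("top","scene"):
    P[n]=arm.grab_frame(n)[0]
    for t in("white","yellow","violet","pink"):
        r=arm.trace(f"pad_{t}_top",n)
        if not r: print(n,t,"none");continue
        ys,xs=np.nonzero(r[0]["mask"]);c=(xs.mean(),ys.mean())
        m=np.median(P[n][r[0]["mask"]],axis=0)
        g=np.zeros((480,640),bool);x,y=map(int,c);g[y-30:y+30,x-32:x+32]=1
        g&=np.abs(P[n].astype(int)-m).max(2)<28
        k,l,s,ce=cv2.connectedComponentsWithStats(g.astype(np.uint8));i=l[int(c[1]),int(c[0])]
        print(n,t,round(r[0]["score"],2),"trace",onplane(n,c,.014).round(4),"colour",onplane(n,ce[i],.014).round(4),ce[i].round(1),s[i,4])
C=dict(black=((371,304),(256,199)),green=((277,316),(347,188)),blue=((178,292),(450,196)),silver=((448,285),(170,249)))
rows=[]
for j,n in enumerate(("top","scene")):
    rows.append(np.hstack([cv2.resize(P[n][v[j][1]-20:v[j][1]+20,v[j][0]-20:v[j][0]+20],(200,200),interpolation=cv2.INTER_CUBIC) for v in C.values()]))
cv2.imwrite("pics/crops.png",np.vstack(rows)[:,:,::-1])
```

```text
top white 0.65 trace [0.6398 0.1194 0.014 ] colour [0.6407 0.1197 0.014 ] [253.9 207.2] 820
top yellow 0.91 trace [ 0.6394 -0.1313  0.014 ] colour [ 0.6391 -0.1317  0.014 ] [389.3 205.7] 704
top violet 0.67 trace [ 0.6365 -0.0517  0.014 ] colour [ 0.6359 -0.0508  0.014 ] [345.9 208.1] 815
top pink 0.91 trace [0.6447 0.0282 0.014 ] colour [0.6449 0.0295 0.014 ] [302.6 204.1] 839
scene white 0.86 trace [0.6439 0.118  0.014 ] colour [0.6418 0.1185 0.014 ] [406.  298.5] 954
scene yellow 0.74 trace [ 0.6429 -0.1338  0.014 ] colour [ 0.6427 -0.1331  0.014 ] [241.9 329.3] 1011
scene violet 0.65 trace [ 0.6401 -0.0522  0.014 ] colour [ 0.6391 -0.0523  0.014 ] [295.8 317.4] 1035
scene pink 0.88 trace [0.6488 0.0273 0.014 ] colour [0.6462 0.0283 0.014 ] [349.6 311.4] 1026
```

View pics/crops.png

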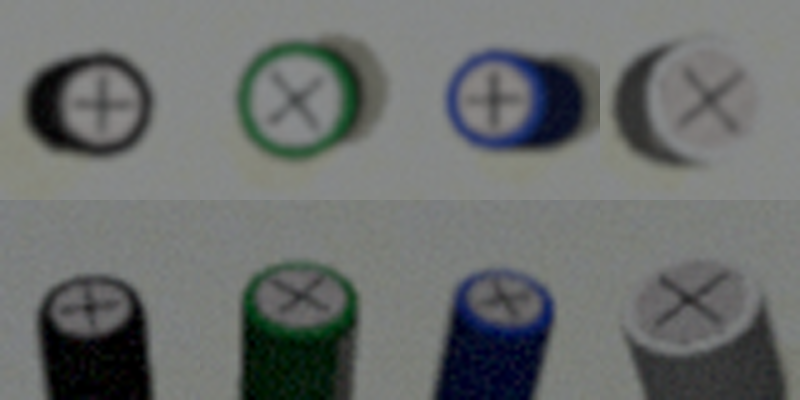

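The enlarged crops show the crosses (crop px). Top row: black (101,103), green (296,99), blue (494,100), silver (711,99). Scene row: black (92,306), green (300,294), blue (503,297), silver (690,299).

```bash
cat > tgt.py <<'E'
from h import *
C=dict(black=((371,304),(256,199)),green=((277,316),(347,188)),blue=((178,292),(450,196)),silver=((448,285),(170,249)))
L=dict(black=((101,103),(92,106)),green=((96,99),(100,94)),blue=((94,100),(103,97)),silver=((111,99),(90,99)))
H=dict(black=.095,green=.08,blue=.065,silver=.05)
cap={}
for k in C:
    e=[onplane(n,np.array(C[k][j])-20+np.array(L[k][j])/5-.4,H[k]) for j,n in enumerate(("top","scene"))]
    cap[k]=np.mean(e,0)[:2]
    if __name__=="__main__":print(k,[a.round(4) for a in e])
pad=dict(silver=(.6412,.119),black=(.641,-.1325),green=(.6377,-.0517),blue=(.6458,.0288))
def go(xy,z,yaw=-np.pi/2):  # units from now (measured pose; vertical tool) to TCP xy,z
    st=arm.get_state();R=Ro.from_euler('xyz',st["ee_rot"]).as_matrix()
    return np.append(R.T@(np.array([*xy,z])-st["eef_pos"])/.025,np.degrees(st["ee_rot"][2]-yaw)/5).round(2)
E
python3 - <<'E'
import runpy;runpy.run_path("tgt.py",run_name="__main__")
from tgt import *
print(arm.get_state()["t"])
for k in cap: print(k,go(cap[k],.22),np.subtract(pad[k],cap[k]).round(4))
E
```

```text
black [array([ 0.4576, -0.0805,  0.095 ]), array([ 0.4568, -0.0812,  0.095 ])]
green [array([0.4424, 0.0767, 0.08  ]), array([0.4407, 0.0763, 0.08  ])]
blue [array([0.4855, 0.2476, 0.065 ]), array([0.4845, 0.2468, 0.065 ])]
silver [array([ 0.489, -0.227,  0.05 ]), array([ 0.4887, -0.2277,  0.05  ])]
1.15
black [18.42 24.65  0.26 14.54] [ 0.1838 -0.0517]
green [15.95 18.83  0.26 14.54] [ 0.1961 -0.1282]
blue [15.58 11.79  0.26 14.54] [ 0.1608 -0.2184]
silver [21.37 29.87  0.26 14.54] [0.1523 0.3463]
```

```bash
python3 -m crank '[[[1.5,1,0,1.5],[3,2,0,3],[4.5,3.5,0,4.5],[6,4.5,0,6],[7.5,5.5,0,7.5],[9,7,0,9],[10.5,8,0.5,10.5],[12,9,0.5,12],[13.5,10,1,13.5],[15,11.5,1,14.5],[15.6,11.8,1.3,14.5],[15.6,11.8,1.3,14.5]]]' 0 20
python3 - <<'E'
from tgt import *
print(go(cap["blue"],.021))
E
```

```text
t: 2.65
eef_pos: [0.4857, 0.246, 0.1935]
ee_rot: [3.141, -0.001, -1.569]
force: [-0.5, 0.1, 0.7]
width: 0.0876
gripper_force: 0.0
[-0.05  0.02  6.9   0.03]
```

```bash
python3 -m crank '[[[0,0,1.5,0],[0,0,3,0],[0,0,4.5,0],[0,0,5.7,0],[0,0,6.5,0],[0,0,6.9,0],[0,0,6.9,0],[0,0,6.9,0]]]'
python3 -m crank '[[[0,0,0,0],[0,0,0,0],[0,0,0,0],[0,0,0,0],[0,0,0,0],[0,0,0,0],[0,0,0,0],[0,0,0,0]]]' 1 20
```

```text
t: 3.65
eef_pos: [0.4857, 0.2477, 0.0224]
ee_rot: [-3.14, 0.001, -1.566]
force: [0.9, 0.4, 1.3]
width: 0.0874
gripper_force: 0.0
t: 4.65
eef_pos: [0.4854, 0.2469, 0.0215]
ee_rot: [-3.142, -0.0, -1.567]
force: [0.6, -0.3, -1.3]
width: 0.0348
gripper_force: 20.0
```

```bash
python3 -m crank '[[[0,0,-0.5,0],[0,0,-1.5,0],[0,0,-3,0],[1,-0.7,-4,0],[2.3,-1.7,-4,0],[3.8,-2.8,-4,0],[5.3,-3.9,-4,0],[6.8,-5,-4,0],[8,-5.9,-4,0],[8.5,-6.3,-4,0],[8.72,-6.42,-4,0],[8.72,-6.42,-4,0]]]'
python3 - <<'E'
from tgt import *
print(arm.get_state()["width"],go(pad["blue"],.0365))
E
```

```text
t: 6.15
eef_pos: [0.6462, 0.0298, 0.1217]
ee_rot: [3.141, 0.0, -1.567]
force: [-0.3, -0.2, -0.4]
width: 0.035
gripper_force: 20.0
0.03502006126463458 [0.04 0.02 3.41 0.04]
```

```bash
python3 -m crank '[[[0,0,1,0],[0,0,2,0],[0,0,2.7,0],[0,0,3.1,0],[0,0,3.3,0],[0,0,3.4,0],[0,0,3.4,0],[0,0,3.4,0]]]'
```

```text
t: 7.15
eef_pos: [0.6469, 0.0295, 0.0371]
ee_rot: [-3.141, 0.0, -1.567]
force: [0.2, 0.5, -0.9]
width: 0.0344
gripper_force: 20.0
```

```bash
python3 -m crank '[[[0,0,0.04,0],[0,0,0.04,0],[0,0,0.04,0]]]'
python3 -m crank '[[[0,0,0,0],[0,0,0,0],[0,0,0,0],[0,0,0,0],[0,0,0,0],[0,0,-1,0],[0,0,-2.5,0],[0,0,-4.5,0],[0,0,-6,0],[0,0,-6.5,0],[0,0,-6.5,0]]]' 0
python3 - <<'E'
from tgt import *
print(go(cap["green"],.21))
E
```

```text
t: 7.52
eef_pos: [0.6466, 0.0295, 0.0356]
ee_rot: [-3.142, -0.0, -1.567]
force: [0.2, -0.6, -1.5]
width: 0.0349
gripper_force: 20.0
t: 8.9
eef_pos: [0.6468, 0.0296, 0.1986]
ee_rot: [-3.14, 0.001, -1.567]
force: [0.5, -0.4, -0.5]
width: 0.0874
gripper_force: 0.0
[-1.9   8.2  -0.46  0.04]
```

```bash
python3 -m crank '[[[-0.3,1.2,0,0],[-0.7,3,0,0],[-1.1,5,0,0],[-1.6,7,0,0],[-1.8,7.9,0,0],[-1.9,8.2,0,0],[-1.9,8.2,0,0],[-1.9,8.2,0,0]]]'
python3 - <<'E'
from tgt import *
print(go(cap["green"],.035))
E
```

```text
t: 9.9
eef_pos: [0.442, 0.0762, 0.1976]
ee_rot: [3.141, -0.001, -1.567]
force: [0.7, 0.7, -0.9]
width: 0.0876
gripper_force: 0.0
[-0.01  0.01  6.5   0.04]
```

```bash
python3 -m crank '[[[0,0,1.5,0],[0,0,3,0],[0,0,4.3,0],[0,0,5.4,0],[0,0,6.1,0],[0,0,6.5,0],[0,0,6.5,0],[0,0,6.5,0]]]'
python3 -m crank '[[[0,0,0,0],[0,0,0,0],[0,0,0,0],[0,0,0,0],[0,0,0,0],[0,0,0,0],[0,0,0,0],[0,0,0,0]]]' 1 20
python3 - <<'E'
from tgt import *
print(go(pad["green"],.135))
E
```

```text
t: 10.9
eef_pos: [0.442, 0.0764, 0.036]
ee_rot: [-3.141, 0.0, -1.567]
force: [0.0, -0.1, 0.9]
width: 0.0873
gripper_force: 0.0
t: 11.9
eef_pos: [0.4416, 0.0763, 0.0356]
ee_rot: [-3.141, 0.0, -1.567]
force: [-0.2, 0.8, 0.1]
width: 0.0394
gripper_force: 20.0
[ 5.15 -7.83 -3.98  0.04]
```

```bash
python3 -m crank '[[[0,0,-0.5,0],[0,0,-1.5,0],[0,0,-3,0],[0.6,-0.9,-4,0],[1.5,-2.3,-4,0],[2.5,-3.8,-4,0],[3.5,-5.3,-4,0],[4.3,-6.6,-4,0],[4.9,-7.4,-4,0],[5.15,-7.83,-4,0],[5.15,-7.83,-4,0],[5.15,-7.83,-4,0]]]'
python3 - <<'E'
from tgt import *
print(arm.get_state()["width"],go(pad["green"],.0495))
E
```

```text
t: 13.4
eef_pos: [0.6369, -0.0514, 0.1358]
ee_rot: [3.141, 0.0, -1.567]
force: [1.3, 0.1, -2.4]
width: 0.0397
gripper_force: 20.0
0.03966921946706602 [ 0.01 -0.03  3.45  0.04]
```

```bash
python3 -m crank '[[[0,0,1,0],[0,0,2,0],[0,0,2.7,0],[0,0,3.1,0],[0,0,3.3,0],[0,0,3.4,0],[0,0,3.43,0],[0,0,3.43,0],[0,0,3.43,0]]]'
python3 -m crank '[[[0,0,0,0],[0,0,0,0],[0,0,0,0],[0,0,0,0],[0,0,0,0],[0,0,-1,0],[0,0,-2.5,0],[0,0,-4.5,0],[0,0,-6,0],[0,0,-6.5,0],[0,0,-6.5,0]]]' 0
python3 - <<'E'
from tgt import *
print(go(cap["black"],.21))
E
```

```text
t: 14.52
eef_pos: [0.6379, -0.0518, 0.0502]
ee_rot: [-3.141, 0.0, -1.567]
force: [-0.3, -0.1, -1.0]
width: 0.0399
gripper_force: 20.0
t: 15.9
eef_pos: [0.6378, -0.0517, 0.2128]
ee_rot: [-3.14, 0.0, -1.567]
force: [0.3, -1.1, 0.7]
width: 0.0876
gripper_force: 0.0
[1.14 7.23 0.1  0.04]
```

Black next: TCP z 0.045.

```bash
python3 -m crank '[[[0.2,1.2,0,0],[0.5,3,0,0],[0.8,5,0,0],[1,6.4,0,0],[1.1,7,0,0],[1.15,7.23,0,0],[1.15,7.23,0,0],[1.15,7.23,0,0]]]'
python3 - <<'E'
from tgt import *
print(go(cap["black"],.045))
E
```

```text
t: 16.9
eef_pos: [0.4578, -0.0811, 0.212]
ee_rot: [3.141, -0.0, -1.567]
force: [-0.4, 0.0, -0.3]
width: 0.0876
gripper_force: 0.0
[-0.01  0.02  6.68  0.04]
```

```bash
python3 -m crank '[[[0,0,1.5,0],[0,0,3,0],[0,0,4.3,0],[0,0,5.5,0],[0,0,6.3,0],[0,0,6.7,0],[0,0,6.7,0],[0,0,6.7,0]]]'
python3 -m crank '[[[0,0,0,0],[0,0,0,0],[0,0,0,0],[0,0,0,0],[0,0,0,0],[0,0,0,0],[0,0,0,0],[0,0,0,0]]]' 1 20
python3 - <<'E'
from tgt import *
print(go(pad["black"],.145))
E
```

```text
t: 17.9
eef_pos: [0.4577, -0.0811, 0.0454]
ee_rot: [-3.141, 0.0, -1.567]
force: [-0.1, 0.6, 0.4]
width: 0.0878
gripper_force: 0.0
t: 18.9
eef_pos: [0.457, -0.0812, 0.0448]
ee_rot: [3.142, 0.0, -1.567]
force: [0.5, -0.1, -0.1]
width: 0.0346
gripper_force: 20.0
[ 2.08 -7.35 -4.01  0.04]
```

```bash
python3 -m crank '[[[0,0,-0.5,0],[0,0,-1.5,0],[0,0,-3,0],[0.3,-0.9,-4,0],[0.7,-2.3,-4,0],[1.1,-3.8,-4,0],[1.5,-5.3,-4,0],[1.8,-6.5,-4,0],[2,-7.1,-4,0],[2.08,-7.35,-4,0],[2.08,-7.35,-4,0],[2.08,-7.35,-4,0]]]'
python3 - <<'E'
from tgt import *
print(arm.get_state()["width"],go(pad["black"],.0595))
E
```

```text
t: 20.4
eef_pos: [0.6402, -0.1323, 0.1452]
ee_rot: [3.142, 0.0, -1.567]
force: [-0.2, -0.3, -0.6]
width: 0.0345
gripper_force: 20.0
0.03453633691170024 [ 0.01 -0.03  3.43  0.04]
```

```bash
python3 -m crank '[[[0,0,1,0],[0,0,2,0],[0,0,2.7,0],[0,0,3.1,0],[0,0,3.3,0],[0,0,3.4,0],[0,0,3.43,0],[0,0,3.43,0],[0,0,3.43,0]]]'
python3 -m crank '[[[0,0,0,0],[0,0,0,0],[0,0,0,0],[0,0,0,0],[0,0,0,0],[0,0,-1,0],[0,0,-2.5,0],[0,0,-4.5,0],[0,0,-6,0],[0,0,-6.5,0],[0,0,-6.5,0]]]' 0
python3 - <<'E'
from tgt import *
print(go(cap["silver"],.21))
E
```

```text
t: 21.52
eef_pos: [0.6412, -0.1326, 0.0594]
ee_rot: [-3.141, -0.0, -1.567]
force: [-0.3, -0.2, -1.6]
width: 0.035
gripper_force: 20.0
t: 22.9
eef_pos: [0.6411, -0.1325, 0.2221]
ee_rot: [-3.14, 0.0, -1.567]
force: [0.5, -0.2, -0.0]
width: 0.0876
gripper_force: 0.0
[3.77 6.1  0.47 0.04]
```

```bash
python3 -m crank '[[[0.6,1,0,0],[1.5,2.5,0,0],[2.5,4,0,0],[3.3,5.3,0,0],[3.65,5.9,0,0],[3.78,6.1,0,0],[3.78,6.1,0,0],[3.78,6.1,0,0]]]'
python3 - <<'E'
from tgt import *
print(go(cap["silver"],.014))
E
```

```text
t: 23.9
eef_pos: [0.4895, -0.2272, 0.2212]
ee_rot: [3.141, 0.0, -1.567]
force: [0.4, 0.0, -0.2]
width: 0.0876
gripper_force: 0.0
[0.   0.02 8.29 0.05]
```

```bash
python3 -m crank '[[[0,0,1.5,0],[0,0,3,0],[0,0,4.5,0],[0,0,6,0],[0,0,7.2,0],[0,0,8,0],[0,0,8.3,0],[0,0,8.3,0],[0,0,8.3,0]]]'
python3 -m crank '[[[0,0,0,0],[0,0,0,0],[0,0,0,0],[0,0,0,0],[0,0,0,0],[0,0,0,0],[0,0,0,0],[0,0,0,0]]]' 1 20
python3 -m crank '[[[0,0,-0.5,0],[0,0,-1.5,0],[0,0,-3,0],[0,0,-5,0],[0,0,-6.5,0],[0,0,-7,0],[0,0,-7,0],[0,0,-7,0]]]'
python3 - <<'E'
from tgt import *
print(go(pad["silver"],.189))
E
```

```text
t: 25.02
eef_pos: [0.4897, -0.2276, 0.0149]
ee_rot: [-3.14, -0.0, -1.567]
force: [0.5, -0.6, 0.7]
width: 0.0879
gripper_force: 0.0
t: 26.02
eef_pos: [0.4888, -0.2276, 0.0141]
ee_rot: [-3.142, -0.0, -1.567]
force: [-0.4, -0.3, 1.0]
width: 0.0448
gripper_force: 20.0
t: 27.02
eef_pos: [0.4878, -0.2273, 0.1876]
ee_rot: [3.139, 0.001, -1.567]
force: [0.0, 0.3, -2.1]
width: 0.045
gripper_force: 20.0
[-13.83  -6.18  -0.06   0.04]
```

```bash
python3 -m crank '[[[-0.8,-0.4,0,0],[-2.2,-1,0,0],[-4,-1.8,0,0],[-5.8,-2.6,0,0],[-7.6,-3.4,0,0],[-9.4,-4.2,0,0],[-11.2,-5,0,0],[-12.6,-5.6,0,0],[-13.5,-6,0,0],[-13.85,-6.13,0,0],[-13.85,-6.13,0,0],[-13.85,-6.13,0,0]]]'
python3 - <<'E'
from tgt import *
print(arm.get_state()["width"],go(pad["silver"],.0285))
E
```

```text
t: 28.52
eef_pos: [0.6404, 0.1181, 0.189]
ee_rot: [3.141, -0.0, -1.568]
force: [-0.6, -0.5, -0.9]
width: 0.0446
gripper_force: 20.0
0.04458832394950008 [-0.04 -0.03  6.42  0.03]
```

```bash
python3 -m crank '[[[0,0,1.5,0],[0,0,3,0],[0,0,4.5,0],[0,0,5.5,0],[0,0,6,0],[0,0,6.3,0],[0,0,6.4,0],[0,0,6.43,0],[0,0,6.43,0],[0,0,6.43,0]]]'
python3 -m crank '[[[0,0,0,0],[0,0,0,0],[0,0,0,0],[0,0,0,0],[0,0,0,0],[0,0,-1,0],[0,0,-2.5,0],[0,0,-4.5,0],[0,0,-6,0],[0,0,-7,0],[0,0,-7,0]]]' 0
python3 -m crank '[[[-1,0,-0.5,0],[-2.5,0.5,-0.5,0],[-4,1,-0.5,0],[-5.5,2,-0.5,0],[-7,3,-0.5,0],[-8.5,4,-0.5,0],[-9.5,5,-0.5,0],[-10.5,6,-0.5,0],[-11,6,-0.5,0],[-11,6,-0.5,0]]]'
python3 - <<'E'
from h import *
for n in("top","scene"):
    p,_=arm.grab_frame(n);cv2.imwrite(f"pics/{n}1.png",p[:,:,::-1])
    c=p[165:245,180:460] if n=="top" else p[225:365,150:500]
    cv2.imwrite(f"pics/{n}1c.png",cv2.resize(c,None,fx=2,fy=2,interpolation=cv2.INTER_CUBIC)[:,:,::-1])
pad=dict(silver=(.6412,.119),black=(.641,-.1325),green=(.6377,-.0517),blue=(.6458,.0288))
for k,z in dict(black=.109,green=.094,blue=.079,silver=.064).items():
    for n in("top","scene"):
        c,R,o=RT(n);X=R.T@(np.array([*pad[k],z])-o);a=X[:2]/X[2];a=a*(1+c["k1"]*a@a);print(k,n,(np.array(c["mtx"])@[*a,1])[:2].round(1))
E
```

```text
t: 29.78
eef_pos: [0.6411, 0.1193, 0.0288]
ee_rot: [-3.141, 0.0, -1.567]
force: [0.0, 0.3, -1.4]
width: 0.0445
gripper_force: 20.0
t: 31.15
eef_pos: [0.6419, 0.1196, 0.2061]
ee_rot: [-3.137, 0.002, -1.567]
force: [-1.1, -0.2, -0.5]
width: 0.088
gripper_force: 0.0
t: 32.4
eef_pos: [0.4896, 0.3947, 0.2152]
ee_rot: [3.141, -0.001, -1.566]
force: [-0.0, 0.6, -0.3]
width: 0.0873
gripper_force: 0.0
black top [399.2 192.5]
black scene [234.7 286.6]
green top [350.1 197.2]
green scene [294.2 281.7]
blue top [302.4 195.4]
blue scene [351.8 283.1]
silver top [251. 201.]
silver scene [410.2 276.7]
```

View pics/top1c.png

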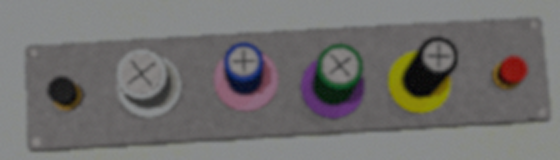

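View pics/scene1c.png

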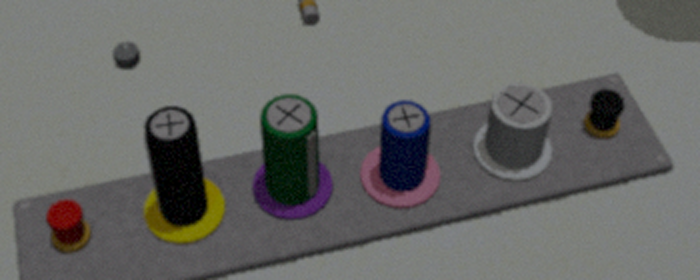

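All four crosses are within about 1 px of where centred caps would show. In the top view: black (399,193), green (350,198), blue (302,196), silver (251,202). All four stand upright in the right order and the arm is clear, so I'm handing in.

```bash
python3 -c "
from station import arm
print(arm.job_done())"
```

```text
the job is handed in; nothing more can be done
None
```

I handed the job in at about 32 s: all four capacitors stand upright and centred on their pads (black on yellow next to the red terminal, green on violet, blue on pink, silver on white next to the black terminal); the hand-in returned no verdict, so this rests on the final top and scene pictures.

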